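Stop test and key start at the compressor panel

TASK

Make the compressor panel ready and start it: test the red mushroom stop by pressing it right down until it latches, then twist its head clockwise so that it springs up again; after that take the red-headed key from the wooden rack, push it fully home in the brass key switch (rock it left and right past the sticky pins) and turn it clockwise a quarter turn to the end stop. The switch springs back, so finish while still gripping the key and holding it turned; leave the other keys and everything else on the bench where they are.

Things in the scene. Friction and masses are not known exactly. Their poses are not given: they have to be found in the camera images.
- panel: grey control box fixed on the bench, 150 x 260 x 85 mm high (own x, y, z). Origin: centre of its underside. The key switch stands on its top at own y = -70 mm, the mushroom stop at own y = +70 mm. Small lamps between them do nothing.
- stop (a joint): travel of the red mushroom stop, in m: 0 = up, grows as it is pressed straight down, to 0.011 at most. A spring pushes it up; about 8 N is needed to snap it past its catch. Pressed beyond 0.010 it latches and, let go, stays down at about 0.009 until its head is twisted.
- stop_turn (a joint): twist of the mushroom's head, in rad: 0 at rest, grows clockwise as seen from above, end stop at 1.0. While latched, a twist beyond about 0.6 frees the catch; when the fingers let go, the head springs up (joint stop back to 0) and slowly turns itself back. Light to turn (below 0.05 N m).
- stop_top (a point): centre of the top of the mushroom's red head. Head: round, 40 mm diameter, 19 mm thick, on a vertical axis, its top 45 mm above the panel's top when up, 36 mm when latched. The point rides with the head. The neck below is 32 mm in diameter; the panel around it is flat.
- slot (a point): centre of the key slot's mouth, on the face of the round brass plug (33 mm diameter, face 4 mm above the panel's top). z up along the axis. The slot is 14 mm long along this frame's y, 6 mm wide along its x, its bevelled mouth 18 x 10 mm. Fully home the key's tip is 30 mm deep and its collar rests on the plug's face. The frame turns with the plug.
- pins (a point): point on the plug's axis 9 mm below its face: the first sticky pin. It stops the tip 9 to 13 mm deep, a second one 18 to 22 mm deep. They stand 0.35 to 0.55 rad out of line, the first clockwise (seen from above), the second anticlockwise; each lets the blade by when the key is rocked to its angle (within 0.1 rad) and pushed down lightly (4 to 8 N). Passed pins turn with the key.
- switch (a joint): turn of the brass plug in rad: 0 = rest, grows clockwise seen from above, range -0.7 to 1.6 (end stop). A light spring (0.07 N m per rad) always turns it back to 0. The blade has about 0.15 to 0.2 rad of play in the slot, so the key must turn that much farther than the plug.
- rack: wooden key block fixed on the bench, 60 x 190 x 42 mm high. Origin: centre of its underside. Three slots in a row along its y, at -60, 0 and +60 mm; in each stands a key, blade down, in random order.
- key_red: the key to use, red head, about 45 g. Origin: tip of the blade; z up the key. Blade 12 mm wide (y) x 4 mm thick (x) up to z = 30 mm, lowest 3 mm narrowed to 10 x 2.8; collar 22 (y) x 13 (x) mm from z = 30 to 36; head 30 mm wide (y) x 10 mm thick (x) from z = 36 to 66, to be gripped across its thickness. Stands with the collar on the rack's top, tip 12 mm above the bench. Same either way round.
- key_blue: same key with a blue head; not to be moved.
- key_black: same key with a black head; not to be moved.
- mug: blue mug, 76 mm diameter, 85 mm high, origin under its centre; not to be moved.
- spanner: spanner lying on the bench, 180 mm long along its x; not to be moved.
- bolt_jar: jar, 64 mm diameter, 90 mm high; not to be moved.
- tape: yellow roll of tape lying flat, 80 mm diameter, 22 mm high; not to be moved.
- carton: small cardboard carton, 75 x 110 x 50 mm high; not to be moved.
Mind the look-alikes: they are no part of the job. Several things have the shape of the key_red; the one meant has the colours described above.

How it is judged:
By the outcome, as a careful person would: the job done as asked, in the order asked, and still so for the second after the job is handed in, while the arm keeps its last pose, push and grip.
It also fails if it takes over 72 s, if anything falls off the work surface, if the arm or the gripper's body presses on something with over 40 N, if the wrist force passes 120 N, or if a joint passes its speed limit or range.

ROBOT

A 6-joint arm with a two-finger parallel gripper is mounted at the origin on the work surface. World frame = base frame: x ahead of the robot, y to its left, z up, the work surface at z = 0. Lengths are in mm, angles in rad, forces in N, time in s.
With the tool pointing down it reaches from about 425 to 1125 mm from the base axis. Payload 14.9 kg.
Tool frame: the origin (TCP) lies at the very end of the fingers, on their centre line; the grasp point (between the pads) lies 19 mm behind it; x points along the fingers, y is the direction in which the jaws open and shut, and the axes are right-handed (so a half turn about x gives the same grasp; the last joint's range is limited). The gripper opens to 91 mm and grips with 3 to 60 N. Pads are 32 mm wide; open, the fingers measure 118 mm over their backs; the gripper's body (76 mm by 178 mm) begins 60 mm behind the grasp point.
Start: joints at [1.157, 0.379, 1.734, -0, 1.028, -0.033], TCP at [260.172, 649.868, 188.532] pointing down, gripper open.
Joint ranges: [-2.77, 2.77], [-0.74, 2.19], [0, 2.66], [-1.06, 4.2], [0.31, 2.87], [-3.08, 3.08]. Speed limits (rad/s): [1.89, 1.89, 2.39, 3.14, 3.14, 3.14].

INTERFACE

Orientations are given as a unit quaternion [w, x, y, z].
In Python, from workcell import env gives the robot as it stands.
- The arm moves only by the tool play_rows, never from a script. Its argument "plan" is text: rows parted by semicolons, each of 7 numbers parted by spaces: the shift along the tool's x, y, z in m, then the turn, a rotation vector about the tool's x, y, z in degrees, then the finger opening in m, from 0 to 0.0912. In form: tx ty tz rx ry rz gripper; .... A call has 1 to 10 rows; each row is the pose to reach, as a shift and turn from the pose measured when the call began, along the tool's axes at that moment; what a row does not reach only later rows make up. A row lasts 1/10 s, in which the tool goes at most 50 mm and 8.59 degrees, less where a joint would pass 70% of its speed; a pose out of reach is approached as far as the arm can. A call with a gripper value outside its range is refused whole. The fingers move at their own pace and stop on an object; "grip_force" is the grip in N (left out, the last holds). Time passes only in rows, so rows that repeat a pose let the fingers close. It gives the time, the measured TCP pose, the force and the opening at its end, in the units of the state.
- env.observe(): the state, without advancing time (a new reading comes with each control period).
- env.get_image(name): name is "side" or "top"; returns the picture (480x640x3 uint8, red, green, blue); there is no depth.
- env.camera_model(name): a dict with "fov_y" (degrees; the focal length in pixels is half the picture's height over the tangent of half this angle, whatever the lens; pixels are square), "cx", "cy" (the principal point, pixels), "k1" (the pictures are not rectified: a ray, as slopes to the right and down, at radius r is drawn at 1 + k1 r^2 times it, then the intrinsics apply), "position" and "rotation" of the camera in the world. Camera axes: x right, y down, z forward; pixel columns grow to the right and rows downward; lengths in mm; the calibration is good to about 2 mm. A picture is of the moment at which its call begins. camera_model takes no time and is no camera call.
- env.sign_off(): hands the job in, once; it reports no verdict.
The state is a dict: "time": time; "q": joint angles; "dq": joint speeds; "joint_torque": joint torques, N m; "tcp_pos": TCP position; "eef_rot": TCP orientation; "force": force on the tool from outside, world axes, zero at the start; "wrist_torque": the same for the moment, N m; "finger_gap": finger opening in mm.
Only numpy, scipy, OpenCV 4.12 (cv2) and the standard library are available. Lean on these libraries where they do the work, as an engineer would, in place of code of your own. Each camera call takes 0.05 s, during which the arm holds its last target.

## Working session

There is one attempt and no reset: what is moved stays moved. The work goes in short steps, Python scripts to look and compute and a tool call to move; the robot and the scene stay as the last step left them, time stands still between calls to the robot, and variables do not carry over. Pictures are saved under pics/ and viewed, and the job is handed in when it is done.

Besides the shell and the picture viewer there is one more tool, called after "Call:" as name(argument=value, ...) on one line, values as JSON. play_rows: Moves the arm, as the interface text tells. Its arguments: {"type":"object","properties":{"plan":{"type":"string"},"grip_force":{"type":"number"}},"required":["plan"]}

```bash
ls; mkdir -p pics
python3 - <<'E'
from workcell import env
import cv2
print(env.observe())
for n in("side","top"):
    print(n,env.camera_model(n))
    cv2.imwrite(f"pics/{n}0.png",env.get_image(n)[:,:,::-1])
E
```

```text
pics
{'time': 0.0, 'q': array([ 1.15667830e+00,  3.79399730e-01,  1.73480200e+00, -1.63628714e-05,
        1.02850360e+00, -3.32891133e-02]), 'dq': array([ 0.00176454,  0.00012752, -0.00088535, -0.00049097,  0.00123755,
       -0.0013015 ]), 'joint_torque': array([ 2.46434240e-03, -7.63736844e+01, -4.34362578e+01,  6.51411829e-02,
        4.24915832e-02, -6.80753647e-05]), 'tcp_pos': array([260.00818771, 649.44642158, 187.88394232]), 'eef_rot': array([ 0.69424446,  0.13344354,  0.69440934, -0.13421291]), 'force': array([-0.85623729,  0.26560212, -0.34742696]), 'wrist_torque': array([ 0.01718994,  0.02422366, -0.01215341]), 'finger_gap': 91.03672043847122}
side {'fov_y': 47.89870890709758, 'cx': 319.9888775527565, 'cy': 243.22469461819136, 'k1': 0.019300153637193406, 'position': array([  448.68442436, -1044.50607885,   702.28286788]), 'rotation': array([-0.4996177 ,  0.86581081, -0.01740948,  0.02122974])}
top {'fov_y': 48.466357049380356, 'cx': 316.46435836322576, 'cy': 235.09477628105265, 'k1': 0.024130595564968077, 'position': array([ 417.59712755,   26.05754703, 1298.84894051]), 'rotation': array([-0.03215692,  0.71385629, -0.69880132,  0.03243218])}
```

View pics/side0.png

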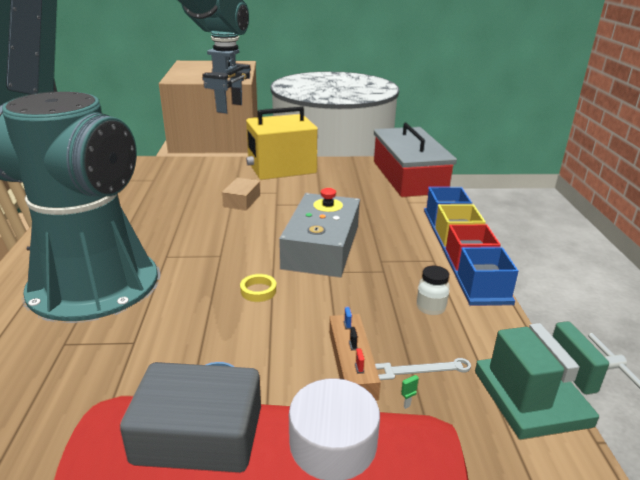

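View pics/top0.png

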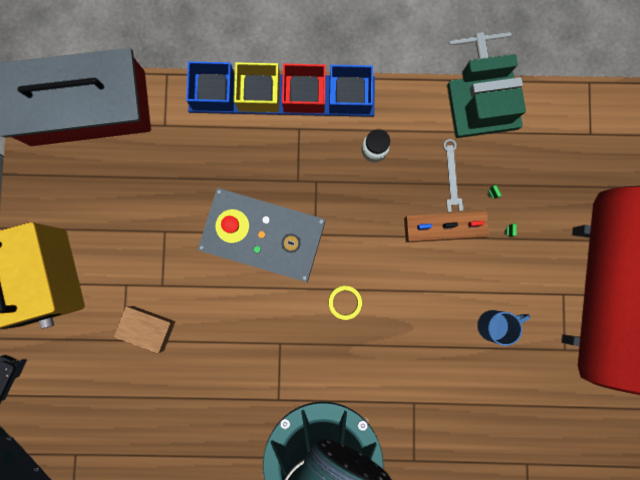

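The top view shows the red mushroom at (230,225), the brass switch at (291,243), and the rack keys blue (425,227), black (450,225) and red (477,224). Green look-alikes lie loose at (495,191) and (512,230). I'll check the details in enlarged crops.

Run:
```python
import cv2
t=cv2.imread("pics/top0.png");s=cv2.imread("pics/side0.png")
def c(im,x,y,w,h,k,n): cv2.imwrite(n,cv2.resize(im[y:y+h,x:x+w],None,fx=k,fy=k,interpolation=cv2.INTER_CUBIC))
c(t,190,180,140,105,5.7,"pics/c1.png");c(t,400,180,130,80,6,"pics/c2.png")
c(s,270,180,100,95,6,"pics/c3.png");c(s,320,300,110,100,6,"pics/c4.png")
```

```text
(no output)
```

View pics/c1.png

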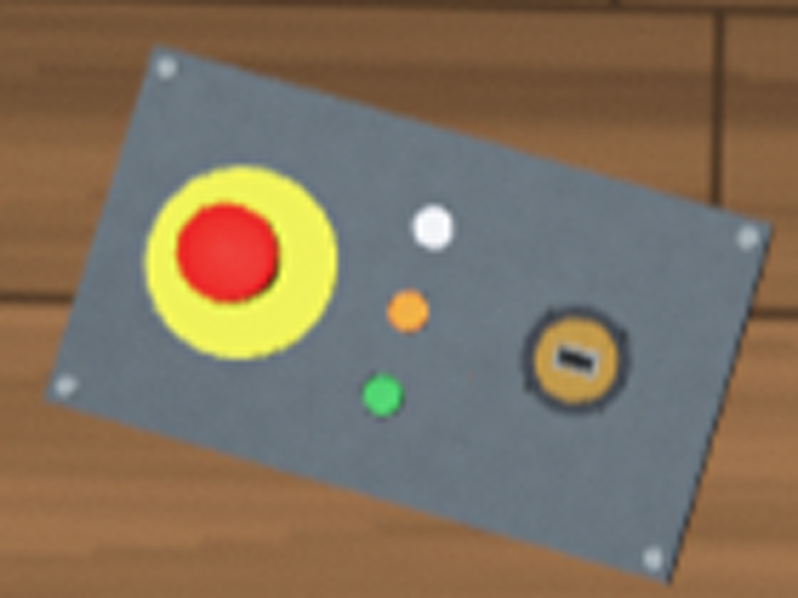

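View pics/c2.png

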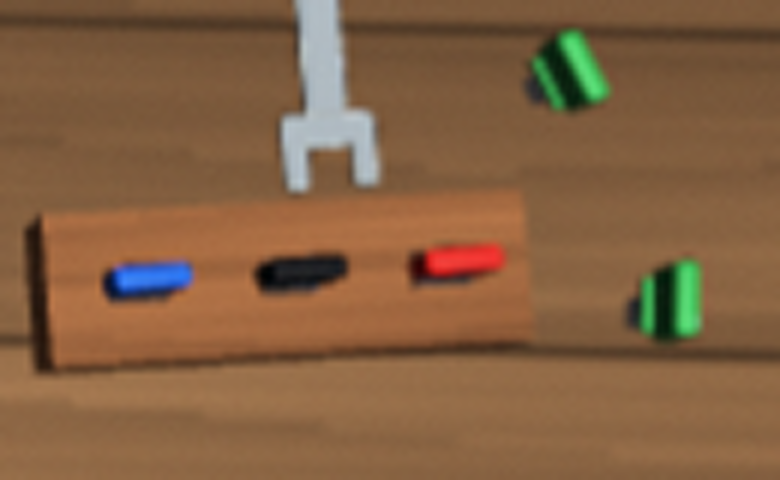

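View pics/c3.png

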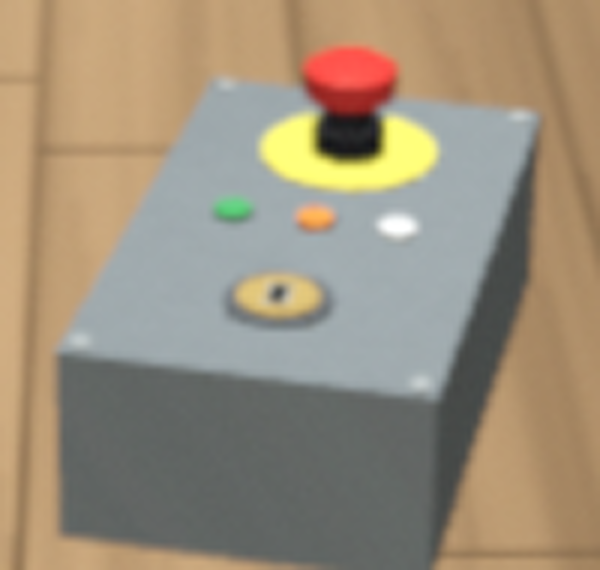

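View pics/c4.png

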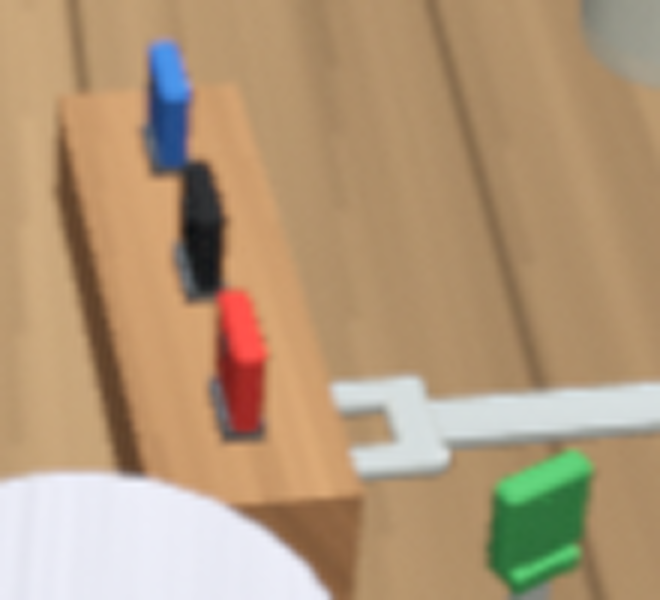

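```bash
cat > h.py <<'E'
import numpy as np
from scipy.spatial.transform import Rotation as R
from scipy.optimize import least_squares
from workcell import env
CM={n:env.camera_model(n) for n in("side","top")}
def rot(q): return R.from_quat([q[1],q[2],q[3],q[0]])
def proj(n,P):
    m=CM[n];P=np.atleast_2d(P);f=240/np.tan(np.radians(m["fov_y"]/2))
    c=rot(m["rotation"]).inv().apply(P-m["position"]);s=c[:,:2]/c[:,2:]
    s=s*(1+m["k1"]*(s**2).sum(1))[:,None]
    return s*f+[m["cx"],m["cy"]]
def ray(n,uv,z):
    m=CM[n];f=240/np.tan(np.radians(m["fov_y"]/2))
    d=(np.array(uv,float)-[m["cx"],m["cy"]])/f;s=d.copy()
    for _ in range(20): s=d/(1+m["k1"]*(s@s))
    v=rot(m["rotation"]).apply([s[0],s[1],1]);p=m["position"]
    return p+v*(z-p[2])/v[2]
def crop(x,y,k): return lambda u,v:((u+.5)/k-.5+x,(v+.5)/k-.5+y)
E
cat > m1.py <<'E'
from h import *
c1=crop(190,180,5.7);c2=crop(400,180,6);c3=crop(270,180,6);c4=crop(320,300,6)
T=[c1(*p) for p in[(153,46),(772,223),(670,583),(48,398)]]
S=[c3(*p) for p in[(215,80),(540,115),(437,397),(60,353)]]
pt=np.array([ray("top",p,85)[:2] for p in T]);ps=np.array([ray("side",p,85)[:2] for p in S])
print("panel corners top",pt.round(1).tolist());print("side",ps.round(1).tolist())
for nm,p,z in(("stop",c1(228,253),130),("slot",c1(576,360),89),("red",c2(465,260),78),("blue",c2(153,277),78),("black",c2(305,270),78)): print(nm,ray("top",p,z).round(1))
for nm,p,z in(("stop",c3(350,70),130),("slot",c3(279,293),89),("red",c4(243,325),78),("blue",c4(170,63),78)): print("side",nm,ray("side",p,z).round(1))
rt=np.array([ray("top",c2(*p),42)[:2] for p in[(43,216),(522,190),(535,345),(52,368)]])
print("rack",rt.round(1).tolist())
def L(a,b):return np.linalg.norm(a-b)
for q in(pt,ps,rt): print([round(L(q[i],q[(i+1)%4]),1) for i in range(4)],q.mean(0).round(1),[np.degrees(np.arctan2(*(q[(i+1)%4]-q[i])[::-1])).round(2) for i in range(4)])
E
python3 m1.py
```

```text
panel corners top [[633.5, 259.3], [567.0, 7.9], [421.9, 45.7], [490.3, 295.7]]
side [[490.0, 297.1], [633.7, 258.6], [565.9, 10.6], [423.1, 46.9]]
stop [545.2 218.7 130. ]
slot [509.7  85.1  89. ]
red [ 565.5 -342.    78. ]
blue [ 556.4 -222.7   78. ]
black [ 560.3 -280.8   78. ]
side stop [544.5 208.9 130. ]
side slot [509.4  86.7  89. ]
side red [ 565.5 -343.5   78. ]
side blue [ 556.5 -220.4   78. ]
rack [[583.8, -186.5], [598.2, -375.4], [536.7, -380.0], [523.6, -190.4]]
[np.float64(260.0), np.float64(149.9), np.float64(259.3), np.float64(147.8)] [528.2 152.2] [np.float64(-104.83), np.float64(165.43), np.float64(74.7), np.float64(-14.27)]
[np.float64(148.8), np.float64(257.1), np.float64(147.3), np.float64(259.0)] [528.2 153.3] [np.float64(-15.0), np.float64(-105.29), np.float64(165.75), np.float64(75.05)]
[np.float64(189.5), np.float64(61.6), np.float64(190.1), np.float64(60.4)] [ 560.6 -283.1] [np.float64(-85.66), np.float64(-175.69), np.float64(93.97), np.float64(3.7)]
```

```bash
cat >> h.py <<'E'
def st(pr=True):
    o=env.observe();M=rot(o["eef_rot"]).as_matrix()
    yaw=np.degrees(np.arctan2(M[1,1],M[0,1])) # direction of tool y
    if pr: print("t",round(o["time"],2),"tcp",o["tcp_pos"].round(1),"yaw_y",yaw.round(2),"q6",o["q"][5].round(3),"q1",o["q"][0].round(3),"F",o["force"].round(1),"Tq",o["wrist_torque"].round(2),"gap",o["finger_gap"].round(1),"x axis",M[:,0].round(3))
    return o,M,yaw
def go(pos,yaw):
    "plan to target tcp pos, tool straight down with tool-y at yaw deg"
    o,M,_=st()
    a=np.radians(yaw);x=np.array([0,0,-1.]);y=np.array([np.cos(a),np.sin(a),0]);T=np.c_[x,y,np.cross(x,y)]
    d=M.T@(np.array(pos)-o["tcp_pos"])/1000;r=R.from_matrix(M.T@T).as_rotvec(degrees=True)
    print("ROW",d.round(4),r.round(2),"rows",np.ceil(max(np.linalg.norm(d)/.05,np.linalg.norm(r)/8.59)))
E
python3 -c "
from h import *
go([546.2,220,190],74.95-90)
go([546.2,220,190],75+90)"
```

```text
Traceback (most recent call last):
  File "h.py", line 26, in go
    o,M,_=st()
          ~~^^
  File "h.py", line 22, in st
    if pr: print("t",round(o["time"],2),"tcp",o["tcp_pos"].round(1),"yaw_y",yaw.round(2),"q6",o["q"][5].round(3),"q1",o["q"][0].round(3),"F",o["force"].round(1),"Tq",o["wrist_torque"].round(2),"gap",o["finger_gap"].round(1),"x axis",M[:,0].round(3))
                                                                                                                                                                                                       ^^^^^^^^^^^^^^^^^^^^^
AttributeError: 'float' object has no attribute 'round'
```

```bash
sed -i 's/o\["finger_gap"\].round(1)/round(o["finger_gap"],1)/' h.py
python3 -c "
from h import *
go([546.2,220,190],74.95-90)
go([546.2,220,190],22+90)"
```

```text
t 0.1 tcp [260.  649.5 187.9] yaw_y 68.18 q6 -0.033 q1 1.157 F [-0.  -0.1  0.2] Tq [-0.02  0.04 -0.03] gap 91.1 x axis [-0.    -0.001 -1.   ]
ROW [-0.0018 -0.2924  0.4253] [8.323e+01 4.000e-02 5.000e-02] rows 11.0
t 0.1 tcp [260.  649.5 187.9] yaw_y 68.18 q6 -0.033 q1 1.157 F [-0.  -0.1  0.2] Tq [-0.02  0.04 -0.03] gap 91.1 x axis [-0.    -0.001 -1.   ]
ROW [-0.0018 -0.2924  0.4253] [-4.382e+01 -3.000e-02  6.000e-02] rows 11.0
```

```bash
python3 -c "
from h import *
go([546.2,219.9,160],20)"
```

```text
t 0.1 tcp [260.  649.5 187.9] yaw_y 68.18 q6 -0.033 q1 1.157 F [-0.  -0.1  0.2] Tq [-0.02  0.04 -0.03] gap 91.1 x axis [-0.    -0.001 -1.   ]
ROW [ 0.0282 -0.2924  0.4254] [4.818e+01 2.000e-02 6.000e-02] rows 11.0
```

Call:
play_rows(plan="0.028 -0.2924 0.4254 48.2 0 0 0.0912;0.028 -0.2924 0.4254 48.2 0 0 0.0912;0.028 -0.2924 0.4254 48.2 0 0 0.0912;0.028 -0.2924 0.4254 48.2 0 0 0.0912;0.028 -0.2924 0.4254 48.2 0 0 0.0912;0.028 -0.2924 0.4254 48.2 0 0 0.0912;0.028 -0.2924 0.4254 48.2 0 0 0.0912;0.028 -0.2924 0.4254 48.2 0 0 0.0912;0.028 -0.2924 0.4254 48.2 0 0 0.0912;0.028 -0.2924 0.4254 48.2 0 0 0.0912")

```text
time: 1.1
tcp_pos: [537.4, 232.3, 161.0]
eef_rot: [0.579, 0.405, 0.579, -0.406]
force: [0.7, 0.9, -0.0]
finger_gap: 91.2
```

Call:
play_rows(plan="0 0 0 0 0 0 0.0912;0 0 0 0 0 0 0.0912")

```text
time: 1.3
tcp_pos: [537.6, 231.3, 160.7]
eef_rot: [0.579, 0.406, 0.579, -0.407]
force: [-0.7, 0.6, -0.4]
finger_gap: 91.2
```

```bash
python3 -c "
from h import *
go([546.2,219.9,110],20)"
```

```text
t 1.3 tcp [537.6 231.3 160.7] yaw_y 19.85 q6 0.021 q1 0.367 F [-0.7  0.6 -0.4] Tq [-0.04  0.05 -0.  ] gap 91.2 x axis [-0.001 -0.001 -1.   ]
ROW [0.0507 0.0043 0.0136] [-0.15  0.03  0.09] rows 2.0
```

Call:
play_rows(plan="0.01 0.0043 0.0136 0 0 0 0.0912;0.0547 0.0043 0.0136 0 0 0 0.0912;0.0547 0.0043 0.0136 0 0 0 0.0912;0.0547 0.0043 0.0136 0 0 0 0.0912;0.0547 0.0043 0.0136 0 0 0 0.035;0.0547 0.0043 0.0136 0 0 0 0.035;0.0547 0.0043 0.0136 0 0 0 0.035;0.0547 0.0043 0.0136 0 0 0 0.035;0.0547 0.0043 0.0136 0 0 0 0.035", grip_force=30)

```text
time: 2.2
tcp_pos: [546.3, 220.0, 106.4]
eef_rot: [0.579, 0.406, 0.579, -0.407]
force: [-0.1, -0.5, 0.1]
finger_gap: 53.7
```

Call:
play_rows(plan="0 0 0 0 0 0 0.035;0 0 0 0 0 0 0.035;0 0 0 0 0 0 0.035")

```text
time: 2.5
tcp_pos: [546.3, 220.0, 106.4]
eef_rot: [0.579, 0.406, 0.579, -0.407]
force: [-0.2, -0.8, -0.3]
finger_gap: 35.2
```

```bash
python3 -c "
from h import *
go([546.2,219.9,96],20)
import cv2
cv2.imwrite('pics/s1.png',cv2.resize(env.get_image('side')[130:280,250:400,::-1],None,fx=4,fy=4,interpolation=2))"
```

```text
t 2.5 tcp [546.3 220.  106.4] yaw_y 19.85 q6 -0.002 q1 0.344 F [-0.2 -0.8 -0.3] Tq [-0.03 -0.02 -0.  ] gap 35.2 x axis [-0.001 -0.001 -1.   ]
ROW [ 0.0104 -0.0002  0.    ] [-0.15  0.03  0.05] rows 1.0
```

View pics/s1.png

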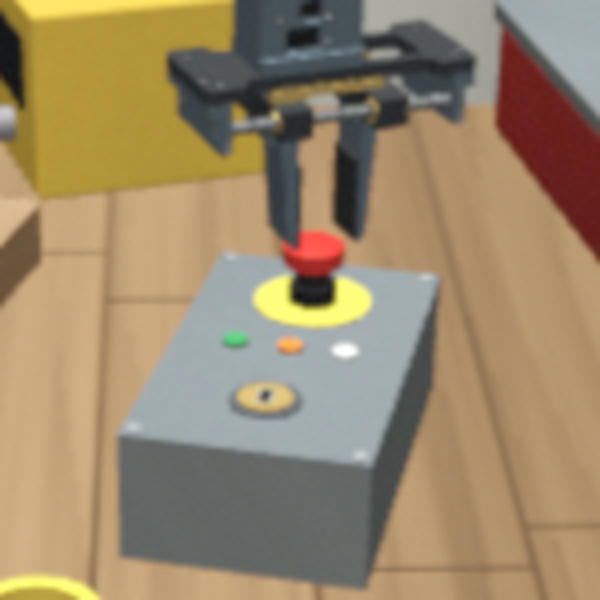

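```bash
python3 -c "
from h import *
for n in('side','top'):
  for p in([546.3,220,106],[546.3,220,130],[546,220,85],[528+17*.94,220+17*.34,106],[546.3,260,106]):
    q=proj(n,p)[0]; print(n,p,q.round(1),((q-[250,130])*4).round())
import cv2
cv2.imwrite('pics/t1.png',cv2.resize(env.get_image('top')[160:300,170:340,::-1],None,fx=4.5,fy=4.5,interpolation=2))"
```

```text
side [546.3, 220, 106] [328.1 197.9] [312. 272.]
side [546.3, 220, 130] [328.4 189.4] [313. 238.]
side [546, 220, 85] [327.8 205.3] [311. 301.]
side [543.98, 225.78, 106] [327.1 197. ] [308. 268.]
side [546.3, 260, 106] [327.1 191.5] [309. 246.]
top [546.3, 220, 106] [230.7 224.7] [-77. 379.]
top [546.3, 220, 130] [229.  223.5] [-84. 374.]
top [546, 220, 85] [232.2 225.8] [-71. 383.]
top [543.98, 225.78, 106] [228.1 225.6] [-88. 383.]
top [546.3, 260, 106] [212.9 224.3] [-148.  377.]
```

View pics/t1.png

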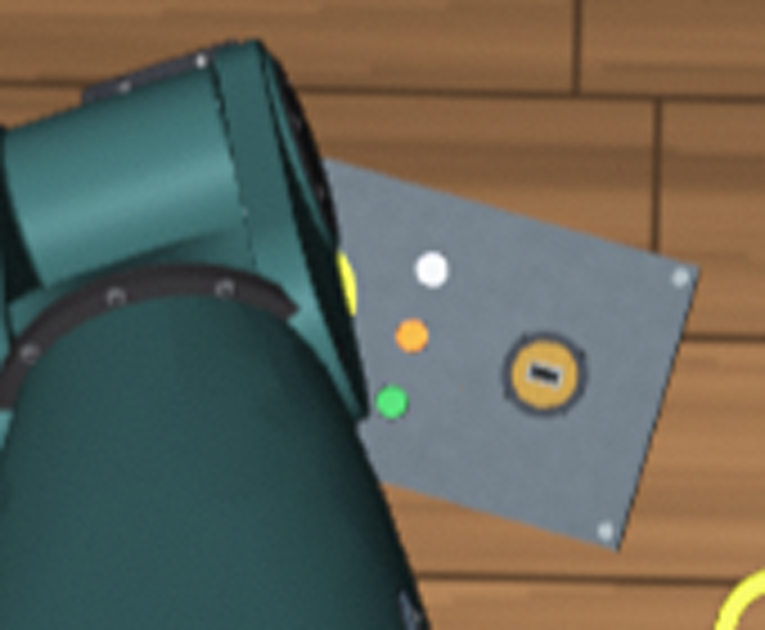

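```bash
python3 -c "
from h import *
for z in(188,200,210): print(proj('side',[260,650,z]),proj('top',[260,650,z]))
import cv2
s=cv2.imread('pics/side0.png')
cv2.imwrite('pics/s0c.png',cv2.resize(s[20:140,160:290],None,fx=5,fy=5,interpolation=2))
st()
o=env.observe();print(o['q'],o['eef_rot'])
cv2.imwrite('pics/s1b.png',cv2.resize(env.get_image('side')[130:220,280:380,::-1],None,fx=7,fy=7,interpolation=2))
"
```

```text
[[229.75090438 116.58204213]] [[  6.73295347 355.78988735]]
[[229.50130017 112.83102857]] [[  3.25477523 356.60293376]]
[[229.29179733 109.68439809]] [[2.95427096e-01 3.57294775e+02]]
t 2.6 tcp [546.3 220.  106.3] yaw_y 19.85 q6 -0.002 q1 0.344 F [0.3 1.  0.4] Tq [-0.07  0.02  0.01] gap 34.9 x axis [-0.001 -0.001 -1.   ]
[ 3.43542431e-01  3.20439081e-01  1.99663633e+00 -8.27557898e-04
  8.25638388e-01 -2.42885281e-03] [ 0.57866063  0.40586522  0.57876678 -0.40676077]
```

View pics/s0c.png

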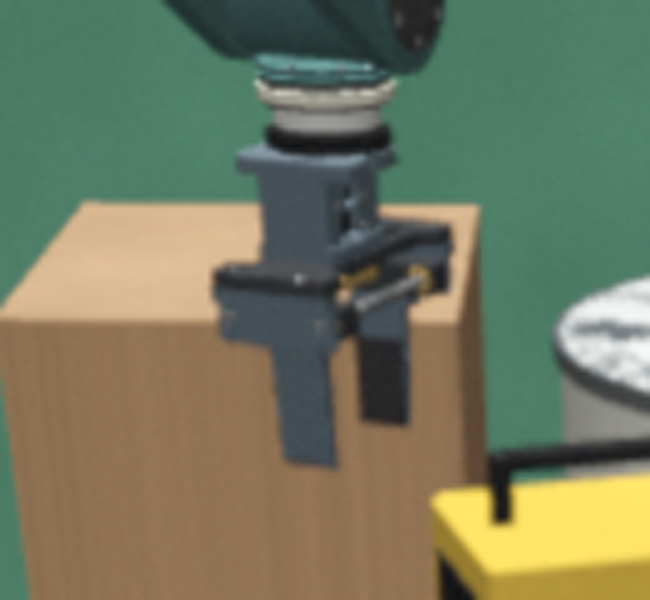

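View pics/s1b.png

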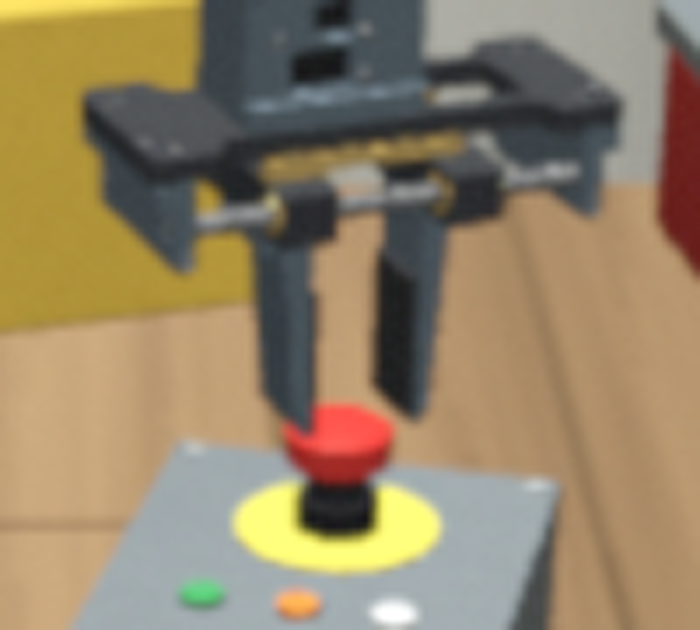

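The side view shows the fingertips only level with the top of the head, at about crop (297,430) and (407,412). That puts them about 22 mm above the reported TCP, and the gap closed to 35 mm with nothing between the fingers. So I'll shut the fingers, press with the tips, and take the true tip height from contact.

Call:
play_rows(plan="-0.014 0 0 0 0 0 0.035;-0.014 0 0 0 0 0 0;-0.014 0 0 0 0 0 0;-0.014 0 0 0 0 0 0;-0.014 0 0 0 0 0 0;-0.014 0 0 0 0 0 0;-0.014 0 0 0 0 0 0")

```text
time: 3.35
tcp_pos: [546.2, 220.0, 120.2]
eef_rot: [0.579, 0.406, 0.579, -0.407]
force: [0.8, 0.0, -0.2]
finger_gap: 0.5
```

```bash
python3 -c "
from h import *
st()
import cv2
cv2.imwrite('pics/s2.png',cv2.resize(env.get_image('side')[130:220,280:380,::-1],None,fx=7,fy=7,interpolation=2))
"
```

```text
t 3.35 tcp [546.2 220.  120.2] yaw_y 19.85 q6 -0.002 q1 0.344 F [ 0.8  0.  -0.2] Tq [-0.04  0.03 -0.01] gap 0.5 x axis [-0.001 -0.001 -1.   ]
```

View pics/s2.png

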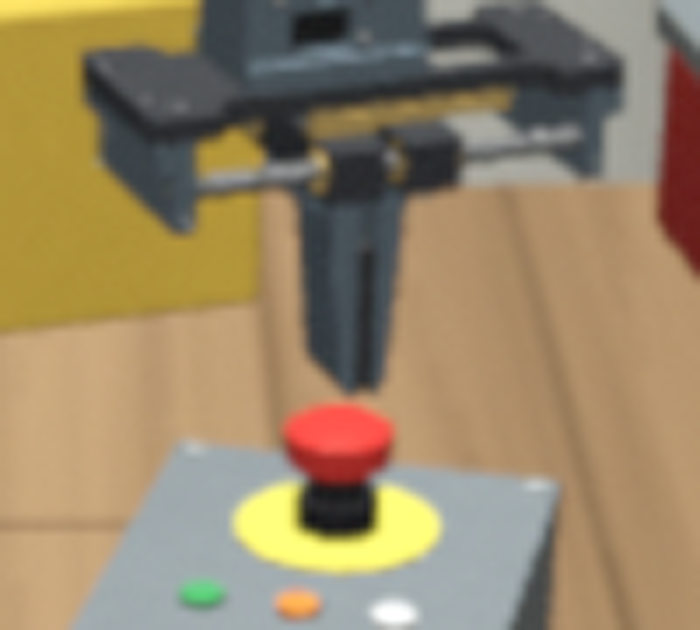

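Call:
play_rows(plan="0.006 0 0 0 0 0 0;0.010 0 0 0 0 0 0;0.010 0 0 0 0 0 0")

```text
time: 3.7
tcp_pos: [545.7, 219.8, 109.3]
eef_rot: [0.578, 0.405, 0.579, -0.407]
force: [-0.0, 0.9, 0.5]
finger_gap: 0.5
```

Call:
play_rows(plan="0.004 0 0 0 0 0 0;0.004 0 0 0 0 0 0")

```text
time: 3.9
tcp_pos: [545.5, 219.7, 104.7]
eef_rot: [0.578, 0.405, 0.579, -0.407]
force: [0.1, -0.1, 0.4]
finger_gap: 0.4
```

Call:
play_rows(plan="0.004 0 0 0 0 0 0;0.004 0 0 0 0 0 0")

```text
time: 4.1
tcp_pos: [545.6, 219.7, 100.5]
eef_rot: [0.578, 0.405, 0.579, -0.407]
force: [0.6, -0.1, 3.2]
finger_gap: 0.4
```

Call:
play_rows(plan="0.002 0 0 0 0 0 0;0.003 0 0 0 0 0 0;0.003 0 0 0 0 0 0")

```text
time: 4.4
tcp_pos: [545.7, 219.7, 97.5]
eef_rot: [0.578, 0.405, 0.579, -0.407]
force: [-0.7, -0.1, 3.6]
finger_gap: 0.3
```

Call:
play_rows(plan="0.002 0 0 0 0 0 0;0.003 0 0 0 0 0 0;0.003 0 0 0 0 0 0")

```text
time: 4.7
tcp_pos: [545.7, 219.8, 94.4]
eef_rot: [0.578, 0.405, 0.579, -0.407]
force: [-0.1, -1.1, 4.9]
finger_gap: 0.6
```

Call:
play_rows(plan="0.001 0 0 0 0 0 0;0.002 0 0 0 0 0 0;0.002 0 0 0 0 0 0")

```text
time: 5.0
tcp_pos: [546.2, 219.9, 93.2]
eef_rot: [0.579, 0.406, 0.579, -0.407]
force: [-2.7, -1.1, 15.0]
finger_gap: 0.5
```

Call:
play_rows(plan="0.002 0 0 0 0 0 0;0.002 0 0 0 0 0 0")

```text
time: 5.2
tcp_pos: [547.1, 220.2, 92.9]
eef_rot: [0.579, 0.406, 0.579, -0.407]
force: [-7.7, -3.7, 28.8]
finger_gap: 0.7
```

Call:
play_rows(plan="-0.03 0 0 0 0 0 0;-0.04 0 0 0 0 0 0.0912;-0.04 0 0 0 0 0 0.0912;-0.04 0 0 0 0 0 0.0912")

```text
time: 5.6
tcp_pos: [546.6, 220.1, 132.1]
eef_rot: [0.579, 0.406, 0.579, -0.407]
force: [-0.0, 0.5, -0.0]
finger_gap: 21.5
```

```bash
python3 -c "
from h import *
st()
import cv2
cv2.imwrite('pics/s3.png',cv2.resize(env.get_image('side')[130:220,280:380,::-1],None,fx=7,fy=7,interpolation=2))
"
```

```text
t 5.6 tcp [546.6 220.1 132.1] yaw_y 19.86 q6 -0.002 q1 0.344 F [-0.   0.5 -0. ] Tq [-0.05  0.01 -0.05] gap 21.5 x axis [-0.001 -0.001 -1.   ]
```

View pics/s3.png

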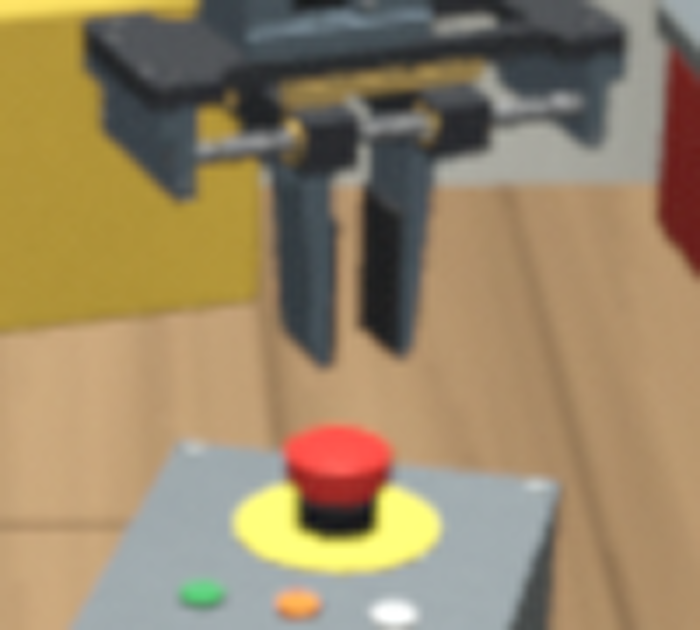

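The press peaked at 28.8 N, and after retreat the head sits about 8.5 mm lower, so it is latched. The real tips are about 25 mm above the reported TCP. Next I'll grip the head.

Call:
play_rows(plan="0 0 0 0 0 0 0.0912;0 0 0 0 0 0 0.0912;0 0 0 0 0 0 0.0912;0 0 0 0 0 0 0.0912;0 0 0 0 0 0 0.0912;0.05 0 0 0 0 0 0.0912;0.056 0 0 0 0 0 0.0912;0.056 0 0 0 0 0 0.0912;0.056 0 0 0 0 0 0.03;0.056 0 0 0 0 0 0.03", grip_force=15)

```text
time: 6.65
tcp_pos: [547.2, 220.3, 77.4]
eef_rot: [0.579, 0.406, 0.579, -0.406]
force: [0.2, 0.2, 0.9]
finger_gap: 78.0
```

Call:
play_rows(plan="0 0 0 0 0 0 0.03;0 0 0 0 0 0 0.03;0 0 0 0 0 0 0.03;0 0 0 0 0 0 0.03;0 0 0 0 0 0 0.03;0 0 0 0 0 0 0.03")

```text
time: 7.25
tcp_pos: [546.1, 219.9, 77.0]
eef_rot: [0.578, 0.405, 0.579, -0.407]
force: [-5.9, -3.2, 4.9]
finger_gap: 39.2
```

Call:
play_rows(plan="0 0 0 8 0 0 0.03;0 0 0 16 0 0 0.03;0 0 0 24 0 0 0.03;0 0 0 32 0 0 0.03;0 0 0 40 0 0 0.03;0 0 0 47 0 0 0.03;0 0 0 50 0 0 0.03;0 0 0 50 0 0 0.03;0 0 0 50 0 0 0.03")

```text
time: 8.15
tcp_pos: [545.8, 219.6, 77.0]
eef_rot: [-0.353, -0.611, -0.353, 0.614]
force: [-3.3, -4.0, 4.1]
finger_gap: 39.0
```

```bash
python3 -c "
from h import *
st()"
```

```text
t 8.15 tcp [545.8 219.6  77. ] yaw_y -30.04 q6 0.868 q1 0.343 F [-3.3 -4.   4.1] Tq [-0.89  0.5   0.02] gap 39.0 x axis [-0.003 -0.002 -1.   ]
```

Call:
play_rows(plan="0 0 0 0 0 0 0.0912;0 0 0 0 0 0 0.0912;0 0 0 0 0 0 0.0912;0 0 0 0 0 0 0.0912;-0.03 0 0 0 0 0 0.0912;-0.08 0 0 0 0 0 0.0912;-0.12 0 0 0 0 0 0.0912;-0.12 0 0 0 0 0 0.0912")

```text
time: 8.95
tcp_pos: [549.1, 221.0, 202.7]
eef_rot: [0.354, 0.614, 0.353, -0.611]
force: [-0.6, 0.5, 1.3]
finger_gap: 90.9
```

```bash
python3 -c "
from h import *
st()
import cv2
cv2.imwrite('pics/s4.png',cv2.resize(env.get_image('side')[130:220,280:380,::-1],None,fx=7,fy=7,interpolation=2))
go([565.2,-342.7,160],4.1)
"
```

```text
t 8.95 tcp [549.1 221.  202.7] yaw_y -30.02 q6 0.868 q1 0.344 F [-0.6  0.5  1.3] Tq [-0.06  0.12  0.01] gap 90.9 x axis [ 0.005  0.001 -1.   ]
t 9.0 tcp [547.7 220.5 199.8] yaw_y -30.02 q6 0.868 q1 0.344 F [-0.4 -0.5 -1.3] Tq [-0.05  0.06  0.04] gap 90.9 x axis [ 0.002 -0.    -1.   ]
ROW [0.0399 0.2969 0.4789] [-3.412e+01 -1.000e-02 -1.000e-01] rows 12.0
```

View pics/s4.png

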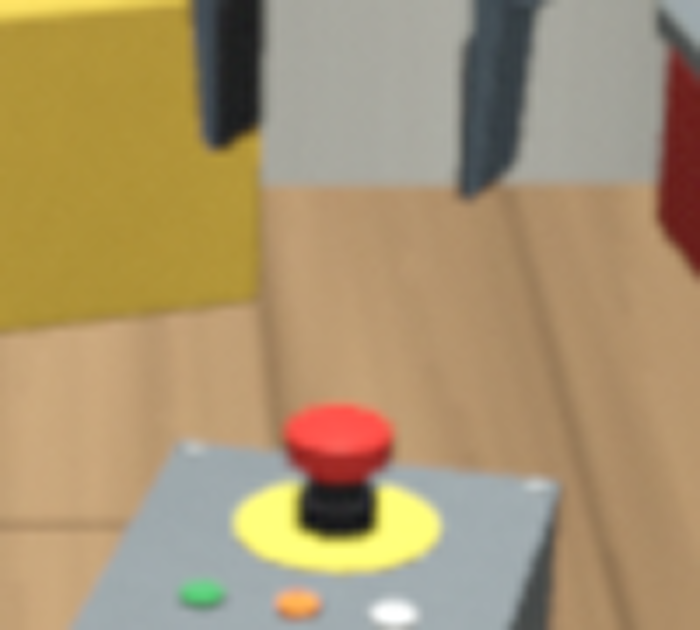

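The mushroom is back up, with its top at crop row ~405 as at the start. Now to the red key, top (477,224), standing at the +x/−y end of the rack.

Call:
play_rows(plan="0.035 0.2969 0.4789 -34.1 0 0 0.0912;0.035 0.2969 0.4789 -34.1 0 0 0.0912;0.035 0.2969 0.4789 -34.1 0 0 0.0912;0.035 0.2969 0.4789 -34.1 0 0 0.0912;0.035 0.2969 0.4789 -34.1 0 0 0.0912;0.035 0.2969 0.4789 -34.1 0 0 0.0912;0.035 0.2969 0.4789 -34.1 0 0 0.0912;0.035 0.2969 0.4789 -34.1 0 0 0.0912;0.035 0.2969 0.4789 -34.1 0 0 0.0912;0.035 0.2969 0.4789 -34.1 0 0 0.0912")

```text
time: 10.0
tcp_pos: [561.8, -266.5, 167.8]
eef_rot: [0.517, 0.482, 0.518, -0.482]
force: [1.3, 0.5, 0.3]
finger_gap: 91.2
```

```bash
python3 -c "
from h import *
go([565.2,-342.7,130],4.1)
"
```

```text
t 10.0 tcp [ 561.8 -266.5  167.8] yaw_y 4.08 q6 -0.552 q1 -0.481 F [1.3 0.5 0.3] Tq [-0.07  0.06  0.02] gap 91.2 x axis [ 0.     0.001 -1.   ]
ROW [ 0.0377 -0.002   0.0763] [-0.02 -0.03 -0.02] rows 2.0
```

Call:
play_rows(plan="0.04 -0.002 0.0763 0 0 0 0.0912;0.08 -0.002 0.0763 0 0 0 0.0912;0.1 -0.002 0.0763 0 0 0 0.0912;0.1 -0.002 0.0763 0 0 0 0.0912;0.1 -0.002 0.0763 0 0 0 0.0912")

```text
time: 10.5
tcp_pos: [564.6, -342.0, 67.1]
eef_rot: [0.517, 0.482, 0.518, -0.482]
force: [-0.2, -0.3, -0.4]
finger_gap: 91.5
```

```bash
python3 -c "
from h import *
go([565.2,-342.7,26],4.1)
import cv2
cv2.imwrite('pics/s5.png',cv2.resize(env.get_image('side')[250:420,290:440,::-1],None,fx=4,fy=4,interpolation=2))
cv2.imwrite('pics/t5.png',cv2.resize(env.get_image('top')[150:290,390:560,::-1],None,fx=4,fy=4,interpolation=2))
"
```

```text
t 10.5 tcp [ 564.6 -342.    67.1] yaw_y 4.07 q6 -0.652 q1 -0.58 F [-0.2 -0.3 -0.4] Tq [-0.08  0.03  0.05] gap 91.5 x axis [-0.001  0.002 -1.   ]
ROW [0.0411 0.0006 0.0008] [-0.03 -0.12  0.08] rows 1.0
```

View pics/s5.png

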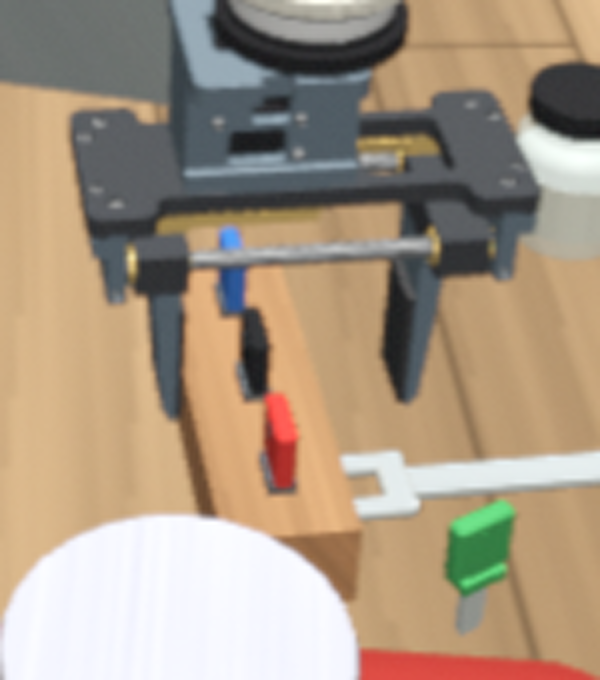

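View pics/t5.png

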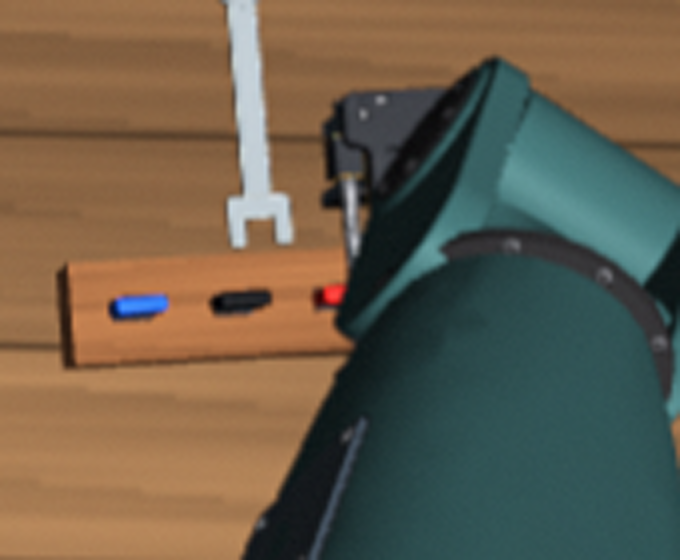

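```bash
python3 -c "
from h import *
for y in(-342,-330,-320):
  for z in(67,80,92):
    print(y,z,*[((proj('side',[564.6+s*d,y+s*d*.07,z])[0]-[290,250])*4).round() for s,d in((-1,45.5),(-1,52),(1,45.5),(1,52))])
"
```

```text
-342 67 [172. 439.] [156. 441.] [380. 425.] [395. 424.]
-342 80 [173. 416.] [157. 417.] [383. 402.] [397. 401.]
-342 92 [173. 395.] [158. 396.] [385. 380.] [400. 379.]
-330 67 [170. 420.] [155. 421.] [376. 406.] [391. 405.]
-330 80 [170. 397.] [155. 398.] [378. 383.] [393. 383.]
-330 92 [171. 376.] [156. 377.] [380. 362.] [395. 361.]
-320 67 [168. 405.] [153. 406.] [372. 391.] [387. 390.]
-320 80 [169. 382.] [154. 383.] [375. 368.] [389. 367.]
-320 92 [170. 360.] [155. 361.] [377. 347.] [392. 346.]
```

Call:
play_rows(plan="0.02 0.0006 0.0008 0 0 0 0.0912;0.035 0.0006 0.0008 0 0 0 0.0912;0.041 0.0006 0.0008 0 0 0 0.0912;0.041 0.0006 0.0008 0 0 0 0.0912;0.041 0.0006 0.0008 0 0 0 0.0912")

```text
time: 11.1
tcp_pos: [566.9, -343.1, 28.4]
eef_rot: [0.518, 0.482, 0.517, -0.481]
force: [0.4, -0.1, -0.1]
finger_gap: 91.4
```

```bash
python3 -c "
from h import *
go([565.2,-342.7,26],4.1)
import cv2
cv2.imwrite('pics/s6.png',cv2.resize(env.get_image('side')[280:420,310:440,::-1],None,fx=5,fy=5,interpolation=2))
"
```

```text
t 11.1 tcp [ 566.9 -343.1   28.4] yaw_y 4.12 q6 -0.653 q1 -0.58 F [ 0.4 -0.1 -0.1] Tq [-0.16  0.06  0.04] gap 91.4 x axis [ 0.002 -0.    -1.   ]
ROW [ 0.0024 -0.0017 -0.0005] [ 0.02  0.01 -0.09] rows 1.0
```

View pics/s6.png

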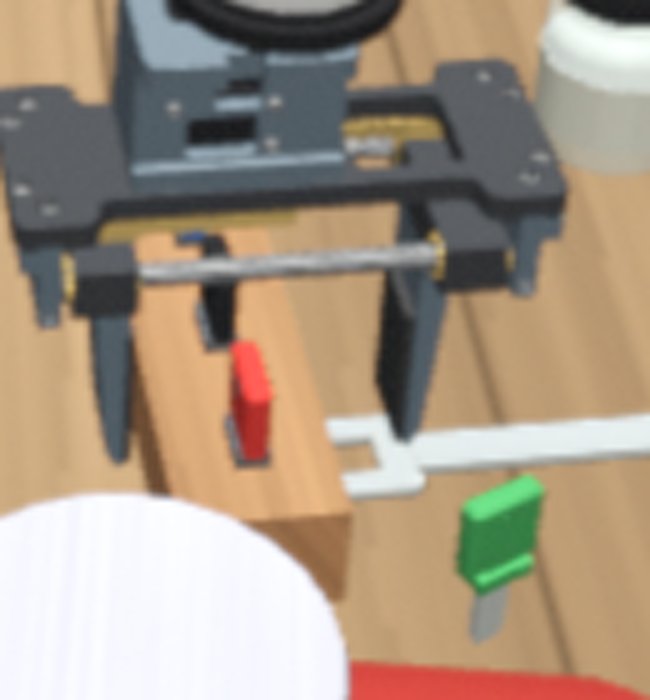

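Call:
play_rows(plan="0.002 -0.0015 -0.0005 0 0 0 0.0912;0.002 -0.0015 -0.0005 0 0 0 0.0912;0.002 -0.0015 -0.0005 0 0 0 0.005;0.002 -0.0015 -0.0005 0 0 0 0.005;0.002 -0.0015 -0.0005 0 0 0 0.005;0.002 -0.0015 -0.0005 0 0 0 0.005;0.002 -0.0015 -0.0005 0 0 0 0.005;0.002 -0.0015 -0.0005 0 0 0 0.005;0.002 -0.0015 -0.0005 0 0 0 0.005;0.002 -0.0015 -0.0005 0 0 0 0.005", grip_force=40)

```text
time: 12.15
tcp_pos: [565.6, -342.9, 26.7]
eef_rot: [0.518, 0.482, 0.517, -0.481]
force: [-0.1, -0.1, -0.3]
finger_gap: 30.0
```

Call:
play_rows(plan="0 0 0 0 0 0 0.005;0 0 0 0 0 0 0.005;0 0 0 0 0 0 0.005;0 0 0 0 0 0 0.005;0 0 0 0 0 0 0.005")

```text
time: 12.65
tcp_pos: [565.5, -342.9, 26.7]
eef_rot: [0.518, 0.482, 0.517, -0.481]
force: [0.4, -0.5, 0.4]
finger_gap: 9.5
```

```bash
python3 -c "
from h import *
st()
"
```

```text
t 12.65 tcp [ 565.5 -342.9   26.7] yaw_y 4.12 q6 -0.653 q1 -0.581 F [ 0.4 -0.5  0.4] Tq [-0.09  0.01 -0.05] gap 9.5 x axis [ 0.002 -0.    -1.   ]
```

Call:
play_rows(plan="-0.02 0 0 0 0 0 0.005;-0.04 0 0 0 0 0 0.005;-0.08 0 0 0 0 0 0.005;-0.12 0 0 0 0 0 0.005;-0.12 0 0 0 0 0 0.005")

```text
time: 13.15
tcp_pos: [567.9, -344.5, 152.4]
eef_rot: [0.521, 0.483, 0.514, -0.481]
force: [1.0, 0.6, -0.5]
finger_gap: 10.0
```

```bash
python3 -c "
from h import *
go([510,85.4,150],-15.05)
import cv2
cv2.imwrite('pics/s7.png',cv2.resize(env.get_image('side')[200:420,290:440,::-1],None,fx=3.5,fy=3.5,interpolation=2))
"
```

```text
t 13.15 tcp [ 567.9 -344.5  152.4] yaw_y 4.13 q6 -0.653 q1 -0.581 F [ 1.   0.6 -0.5] Tq [-0.12 -0.02  0.02] gap 10.0 x axis [ 0.009 -0.005 -1.   ]
ROW [-2.000e-04 -2.680e-02 -4.329e-01] [19.17  0.22 -0.52] rows 9.0
```

View pics/s7.png

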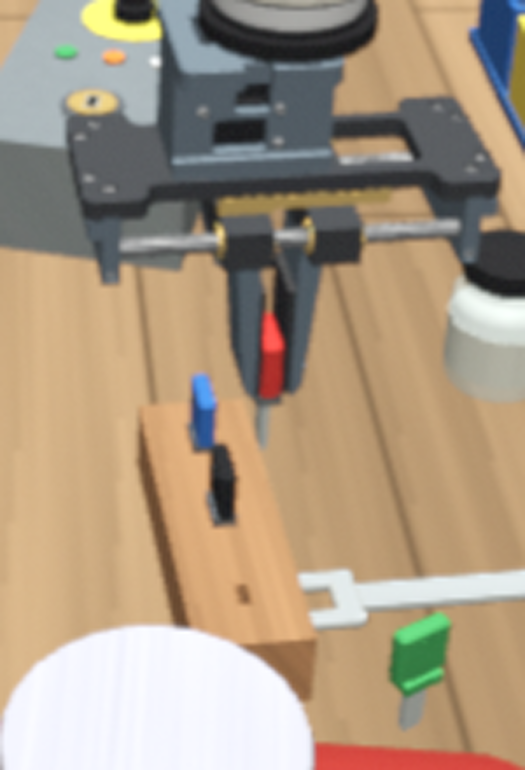

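Call:
play_rows(plan="0 -0.0268 -0.4329 19.2 0 0 0.005;0 -0.0268 -0.4329 19.2 0 0 0.005;0 -0.0268 -0.4329 19.2 0 0 0.005;0 -0.0268 -0.4329 19.2 0 0 0.005;0 -0.0268 -0.4329 19.2 0 0 0.005;0 -0.0268 -0.4329 19.2 0 0 0.005;0 -0.0268 -0.4329 19.2 0 0 0.005;0 -0.0268 -0.4329 19.2 0 0 0.005;0 -0.0268 -0.4329 19.2 0 0 0.005;0 -0.0268 -0.4329 19.2 0 0 0.005")

```text
time: 14.2
tcp_pos: [507.5, 89.0, 146.9]
eef_rot: [0.433, 0.561, 0.429, -0.56]
force: [0.8, -0.1, -0.6]
finger_gap: 9.7
```

```bash
python3 -c "
from h import *
go([510,85.4,125],-15.05)
"
```

```text
t 14.2 tcp [507.5  89.  146.9] yaw_y -14.88 q6 0.393 q1 0.13 F [ 0.8 -0.1 -0.6] Tq [-0.11  0.11  0.03] gap 9.7 x axis [ 0.005 -0.003 -1.   ]
ROW [0.0219 0.0032 0.0028] [ 0.17  0.09 -0.3 ] rows 1.0
```

Call:
play_rows(plan="0.02 0.003 0.003 0.2 0.1 -0.3 0.005;0.032 0.003 0.003 0.2 0.1 -0.3 0.005;0.032 0.003 0.003 0.2 0.1 -0.3 0.005;0.032 0.003 0.003 0.2 0.1 -0.3 0.005")

```text
time: 14.6
tcp_pos: [509.6, 84.7, 114.6]
eef_rot: [-0.43, -0.561, -0.43, 0.562]
force: [0.4, -0.1, 0.0]
finger_gap: 9.6
```

```bash
python3 -c "
from h import *
go([509.8,85.4,104],-15.05)
import cv2
cv2.imwrite('pics/s8.png',cv2.resize(env.get_image('side')[170:260,270:370,::-1],None,fx=7,fy=6.6,interpolation=2))
cv2.imwrite('pics/t8.png',cv2.resize(env.get_image('top')[180:300,220:370,::-1],None,fx=5,fy=5,interpolation=2))
"
```

```text
t 14.6 tcp [509.6  84.7 114.6] yaw_y -15.13 q6 0.384 q1 0.12 F [ 0.4 -0.1  0. ] Tq [-0.05  0.08  0.01] gap 9.6 x axis [-0.001 -0.    -1.   ]
ROW [ 0.0106  0.0001 -0.0007] [-0.08  0.02  0.07] rows 1.0
```

View pics/s8.png

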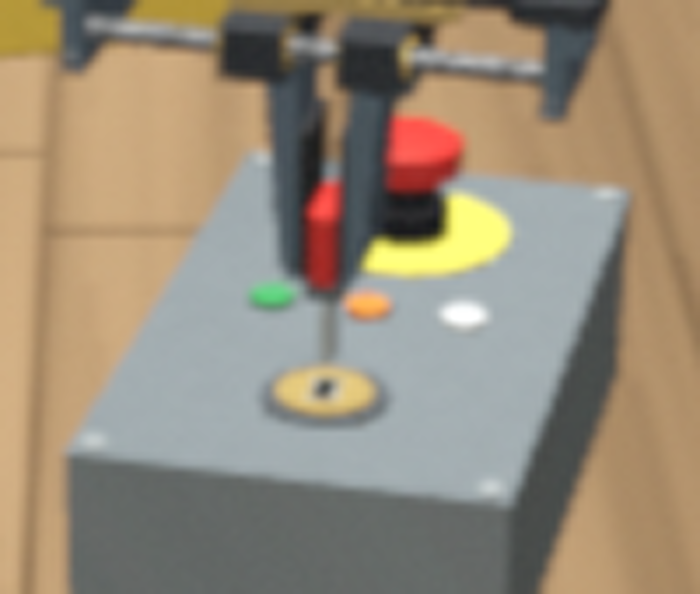

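View pics/t8.png

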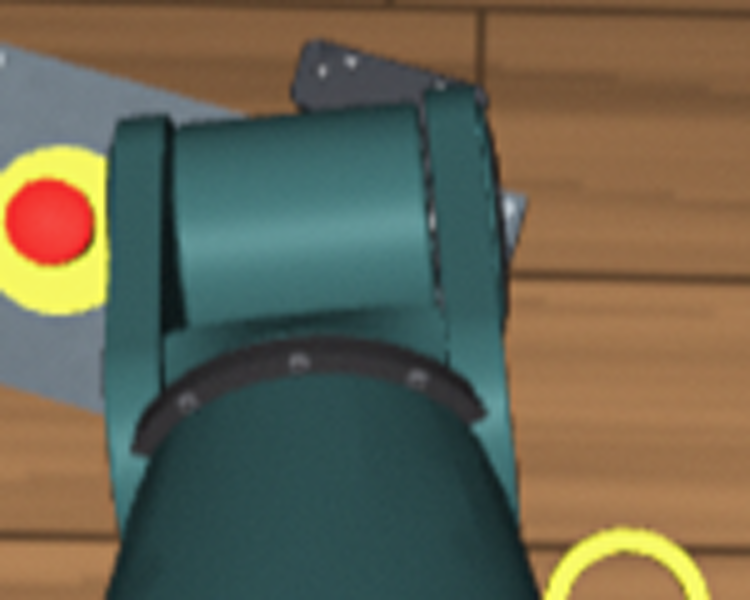

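```bash
python3 -c "
from h import *
f=lambda p:((proj('side',p)[0]-[270,170])*[7,6.6]+[3,2.8]).round(1)
u=np.array([.26,.966,0])
print('slot',f([509.8,85.4,89]))
t=np.array([509.6,84.7,99.9])
for s in(-5,0,5): print(s,f(t+s*u))
for s in(-6,6): print('collar',s,f(t+s*u+[0,0,30]))
c=t+[0,0,66]
v=np.array([.966,-.26,0])
print('head top near corners',[f(c-15*u+k*v) for k in(-5,5)],'far',[f(c+15*u+k*v) for k in(-5,5)])
print('head bot near',[f(c-[0,0,30]-15*u+k*v) for k in(-5,5)])
import cv2
cv2.imwrite('pics/s9.png',cv2.resize(env.get_image('side')[190:245,295:350,::-1],None,fx=11,fy=11,interpolation=2))
"
```

```text
slot [326.8 390.1]
-5 [323.6 370.7]
0 [326.8 364.3]
5 [330. 358.]
collar -6 [324.4 297.1]
collar 6 [332.1 282.2]
head top near corners [array([305.2, 214.2]), array([335.1, 217.3])] far [array([325. , 178.5]), array([354.4, 181.5])]
head bot near [array([304. , 291.5]), array([333.5, 294.7])]
```

View pics/s9.png

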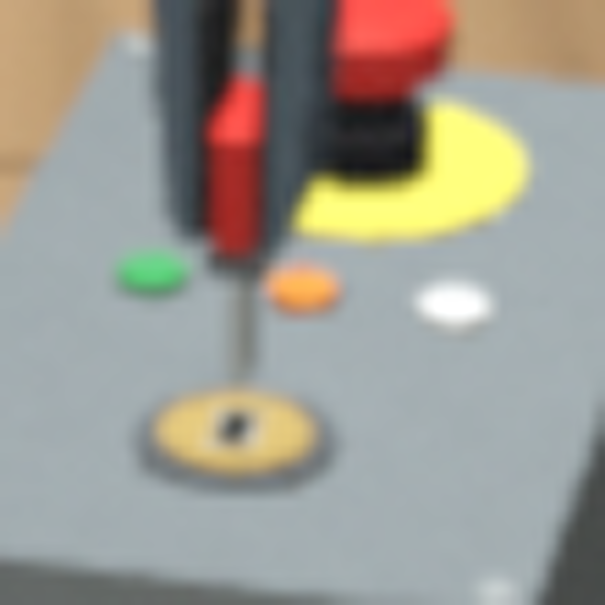

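Call:
play_rows(plan="0.005 -0.001 -0.0005 0 0 0 0.005;0.010 -0.001 -0.0005 0 0 0 0.005;0.010 -0.001 -0.0005 0 0 0 0.005")

```text
time: 15.05
tcp_pos: [508.9, 85.7, 104.8]
eef_rot: [-0.43, -0.561, -0.43, 0.561]
force: [-0.6, 0.1, -0.0]
finger_gap: 9.8
```

Call:
play_rows(plan="0.003 0 0 0 0 0 0.005;0.003 0 0 0 0 0 0.005")

```text
time: 15.25
tcp_pos: [508.6, 85.7, 101.3]
eef_rot: [-0.43, -0.561, -0.43, 0.562]
force: [0.5, -1.4, 0.3]
finger_gap: 10.0
```

Call:
play_rows(plan="0.003 0 0 0 0 0 0.005;0.003 0 0 0 0 0 0.005")

```text
time: 15.45
tcp_pos: [508.4, 85.7, 98.0]
eef_rot: [-0.43, -0.561, -0.43, 0.562]
force: [0.5, -0.8, -0.3]
finger_gap: 10.1
```

```bash
python3 -c "
from h import *
go([508.8,85.6,97],-15.05)
import cv2
cv2.imwrite('pics/s10.png',cv2.resize(env.get_image('side')[190:245,295:350,::-1],None,fx=11,fy=11,interpolation=2))
"
```

```text
t 15.45 tcp [508.4  85.7  98. ] yaw_y -15.1 q6 0.385 q1 0.122 F [ 0.5 -0.8 -0.3] Tq [-0.09  0.06 -0.01] gap 10.1 x axis [-0.001 -0.    -1.   ]
ROW [ 0.001   0.0004 -0.    ] [-0.05  0.02  0.07] rows 1.0
```

View pics/s10.png

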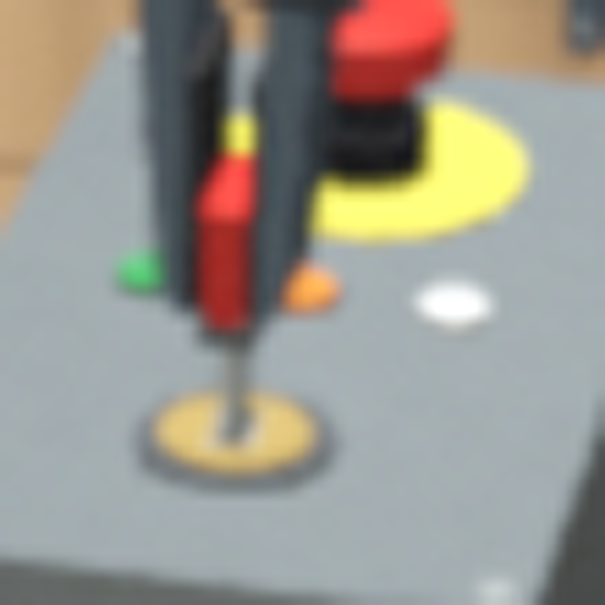

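The tip is in the mouth at crop (237,430) with no side force, so I'll continue down to the first pin.

Call:
play_rows(plan="0.002 0 0 0 0 0 0.005;0.002 0 0 0 0 0 0.005")

```text
time: 15.7
tcp_pos: [508.4, 85.7, 95.9]
eef_rot: [-0.43, -0.561, -0.43, 0.562]
force: [0.1, 0.2, -0.2]
finger_gap: 9.4
```

Call:
play_rows(plan="0.002 0 0 0 0 0 0.005;0.002 0 0 0 0 0 0.005")

```text
time: 15.9
tcp_pos: [508.5, 85.7, 93.9]
eef_rot: [-0.43, -0.561, -0.43, 0.562]
force: [0.0, -0.1, 2.6]
finger_gap: 9.8
```

Call:
play_rows(plan="0.002 0 0 0 0 0 0.005;0.002 0 0 0 0 0 0.005")

```text
time: 16.1
tcp_pos: [508.9, 85.7, 91.8]
eef_rot: [-0.43, -0.561, -0.43, 0.561]
force: [4.3, -1.7, -2.4]
finger_gap: 10.0
```

Call:
play_rows(plan="0 0.0008 0 0 0 0 0.005;0 0.0008 0 0 0 0 0.005")

```text
time: 16.3
tcp_pos: [509.3, 85.5, 91.7]
eef_rot: [-0.43, -0.561, -0.43, 0.562]
force: [-0.6, 2.6, -0.6]
finger_gap: 10.0
```

Call:
play_rows(plan="0.001 0.0005 0 0 0 0 0.005;0.001 0.0005 0 0 0 0 0.005")

```text
time: 16.5
tcp_pos: [509.6, 85.5, 90.9]
eef_rot: [-0.429, -0.561, -0.43, 0.562]
force: [-4.4, 2.1, 8.4]
finger_gap: 9.9
```

Call:
play_rows(plan="0.001 0 0 0 0 0 0.005;0.001 0 0 0 0 0 0.005")

```text
time: 16.7
tcp_pos: [509.7, 85.6, 90.6]
eef_rot: [-0.429, -0.561, -0.43, 0.562]
force: [-5.8, 0.6, 14.2]
finger_gap: 9.5
```

```bash
python3 -c "
from h import *
st()
import cv2
cv2.imwrite('pics/s11.png',cv2.resize(env.get_image('side')[190:245,295:350,::-1],None,fx=11,fy=11,interpolation=2))
"
```

```text
t 16.7 tcp [509.7  85.6  90.6] yaw_y -15.12 q6 0.384 q1 0.121 F [-5.8  0.6 14.2] Tq [ 0.11  1.27 -0.1 ] gap 9.5 x axis [-0.002  0.    -1.   ]
```

View pics/s11.png

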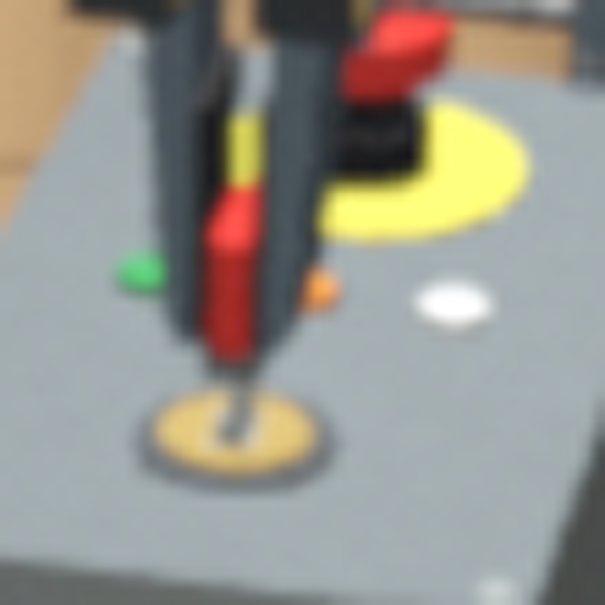

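Call:
play_rows(plan="-0.0003 -0.0005 0 8 0 0 0.005;0 -0.0005 0 16 0 0 0.005;0.0002 -0.0005 0 19 0 0 0.005;0.0002 -0.0005 0 19 0 0 0.005")

```text
time: 17.15
tcp_pos: [509.3, 85.7, 90.5]
eef_rot: [-0.331, -0.624, -0.332, 0.625]
force: [-0.6, -1.0, 2.1]
finger_gap: 9.8
```

```bash
python3 -c "
from h import *
st()"
```

```text
t 17.15 tcp [509.3  85.7  90.5] yaw_y -34.16 q6 0.717 q1 0.121 F [-0.6 -1.   2.1] Tq [-0.25  0.06  0.01] gap 9.8 x axis [-0.002  0.    -1.   ]
```

Call:
play_rows(plan="0.0005 0 0 1.5 0 0 0.005;0.0005 0 0 3 0 0 0.005")

```text
time: 17.35
tcp_pos: [509.4, 85.7, 90.0]
eef_rot: [-0.314, -0.633, -0.315, 0.634]
force: [-0.7, -0.5, 1.2]
finger_gap: 9.8
```

Call:
play_rows(plan="0.0005 0 0 1.5 0 0 0.005;0.0005 0 0 3 0 0 0.005")

```text
time: 17.55
tcp_pos: [509.4, 85.7, 89.5]
eef_rot: [-0.297, -0.641, -0.297, 0.642]
force: [-0.6, -0.6, 1.8]
finger_gap: 9.8
```

Call:
play_rows(plan="0.0005 0 0 1.5 0 0 0.005;0.0005 0 0 3 0 0 0.005")

```text
time: 17.75
tcp_pos: [509.5, 85.7, 89.0]
eef_rot: [-0.279, -0.649, -0.28, 0.65]
force: [-0.0, -0.0, 1.8]
finger_gap: 9.9
```

Call:
play_rows(plan="0.001 0 0 0 0 0 0.005;0.001 0 0 0 0 0 0.005")

```text
time: 17.95
tcp_pos: [509.5, 85.7, 87.8]
eef_rot: [-0.279, -0.649, -0.28, 0.65]
force: [0.8, 0.0, 1.4]
finger_gap: 9.8
```

Call:
play_rows(plan="0.001 0 0 0 0 0 0.005;0.0015 0 0 0 0 0 0.005")

```text
time: 18.15
tcp_pos: [509.5, 85.7, 86.3]
eef_rot: [-0.279, -0.649, -0.28, 0.65]
force: [-0.1, -0.1, 3.1]
finger_gap: 9.6
```

Call:
play_rows(plan="0.001 0 0 0 0 0 0.005;0.0015 0 0 0 0 0 0.005")

```text
time: 18.35
tcp_pos: [509.6, 85.7, 85.0]
eef_rot: [-0.279, -0.649, -0.28, 0.65]
force: [-3.6, -1.1, 12.3]
finger_gap: 10.3
```

Call:
play_rows(plan="-0.0005 0 0 -8 0 0 0.005;-0.0005 0 0 -16 0 0 0.005;-0.0005 0 0 -24 0 0 0.005;-0.0005 0 0 -32 0 0 0.005;-0.0003 0 0 -40 0 0 0.005;0 0 0 -47 0 0 0.005;0 0 0 -47 0 0 0.005")

```text
time: 19.05
tcp_pos: [508.8, 85.8, 84.7]
eef_rot: [0.515, 0.482, 0.517, -0.484]
force: [-3.2, 1.5, 4.0]
finger_gap: 9.8
```

```bash
python3 -c "
from h import *
st()"
```

```text
t 19.05 tcp [508.8  85.8  84.7] yaw_y 3.82 q6 0.054 q1 0.121 F [-3.2  1.5  4. ] Tq [ 0.27  0.86 -0.03] gap 9.8 x axis [-0.003  0.    -1.   ]
```

Call:
play_rows(plan="0.0004 0 0 -1.5 0 0 0.005;0.0005 0 0 -3 0 0 0.005")

```text
time: 19.25
tcp_pos: [508.6, 85.8, 84.1]
eef_rot: [0.528, 0.469, 0.53, -0.47]
force: [-2.2, -0.4, 5.8]
finger_gap: 9.1
```

Call:
play_rows(plan="0.0004 0 0 -1.5 0 0 0.005;0.0005 0 0 -3 0 0 0.005")

```text
time: 19.45
tcp_pos: [508.5, 85.9, 83.7]
eef_rot: [0.54, 0.455, 0.542, -0.456]
force: [-2.8, 1.1, 7.4]
finger_gap: 9.8
```

Call:
play_rows(plan="0.0004 0 0 -1.5 0 0 0.005;0.0005 0 0 -3 0 0 0.005")

```text
time: 19.65
tcp_pos: [508.5, 85.9, 83.3]
eef_rot: [0.551, 0.44, 0.554, -0.442]
force: [-2.4, -0.1, 6.4]
finger_gap: 10.1
```

Call:
play_rows(plan="0.0008 0 0 0 0 0 0.005;0.001 0 0 0 0 0 0.005")

```text
time: 19.85
tcp_pos: [508.4, 85.9, 82.3]
eef_rot: [0.551, 0.44, 0.554, -0.442]
force: [-1.7, 0.3, 6.3]
finger_gap: 9.7
```

Call:
play_rows(plan="0.0008 0 0 0 0 0 0.005;0.001 0 0 0 0 0 0.005")

```text
time: 20.05
tcp_pos: [508.4, 85.9, 81.3]
eef_rot: [0.551, 0.441, 0.554, -0.442]
force: [-1.9, -0.1, 6.6]
finger_gap: 9.9
```

```bash
python3 -c "
from h import *
st()
import cv2
cv2.imwrite('pics/s12.png',cv2.resize(env.get_image('side')[190:245,295:350,::-1],None,fx=11,fy=11,interpolation=2))
"
```

```text
t 20.05 tcp [508.4  85.9  81.3] yaw_y 12.72 q6 -0.102 q1 0.122 F [-1.9 -0.1  6.6] Tq [-0.09  0.41 -0.02] gap 9.9 x axis [-0.004  0.001 -1.   ]
```

View pics/s12.png

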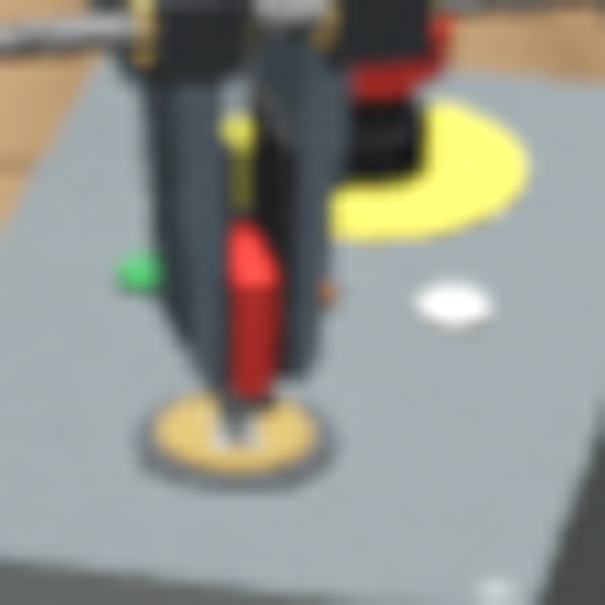

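Call:
play_rows(plan="0.001 0 0 0 0 0 0.005;0.002 0 0 0 0 0 0.005")

```text
time: 20.3
tcp_pos: [508.4, 86.0, 79.4]
eef_rot: [0.551, 0.441, 0.553, -0.443]
force: [-2.0, 1.0, 6.0]
finger_gap: 9.7
```

Call:
play_rows(plan="0.001 0 0 0 0 0 0.005;0.002 0 0 0 0 0 0.005")

```text
time: 20.5
tcp_pos: [508.4, 85.9, 77.4]
eef_rot: [0.55, 0.441, 0.553, -0.443]
force: [-1.5, -0.1, 6.4]
finger_gap: 9.8
```

Call:
play_rows(plan="0.001 0 0 0 0 0 0.005;0.0015 0 0 0 0 0 0.005")

```text
time: 20.7
tcp_pos: [508.4, 86.0, 75.9]
eef_rot: [0.55, 0.442, 0.553, -0.443]
force: [-1.4, -0.1, 5.4]
finger_gap: 9.6
```

Call:
play_rows(plan="0.001 0 0 0 0 0 0.005;0.0015 0 0 0 0 0 0.005")

```text
time: 20.9
tcp_pos: [508.4, 86.0, 74.4]
eef_rot: [0.55, 0.442, 0.553, -0.444]
force: [-2.6, 0.3, 5.8]
finger_gap: 10.0
```

```bash
python3 -c "
from h import *
st()
import cv2
cv2.imwrite('pics/s13.png',cv2.resize(env.get_image('side')[190:245,295:350,::-1],None,fx=11,fy=11,interpolation=2))
"
```

```text
t 20.9 tcp [508.4  86.   74.4] yaw_y 12.47 q6 -0.098 q1 0.122 F [-2.6  0.3  5.8] Tq [-0.03  0.35 -0.05] gap 10.0 x axis [-0.005  0.001 -1.   ]
```

View pics/s13.png

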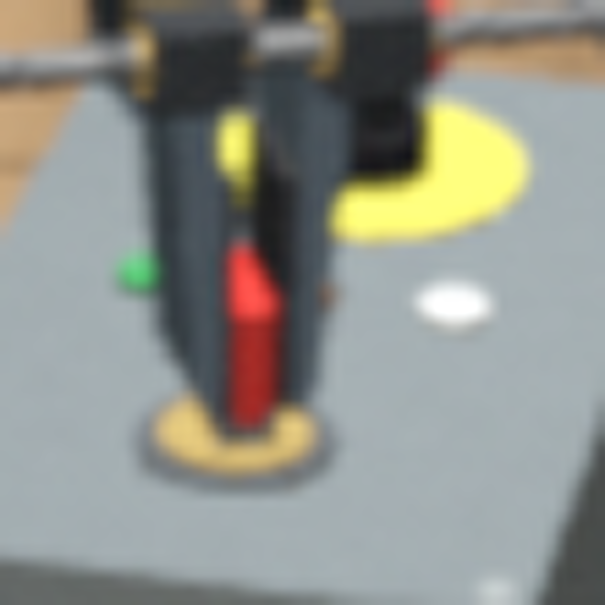

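The key came down with the gripper, so there's no slip, and the collar is almost on the plug. I'll push to contact.

Call:
play_rows(plan="0.001 0 0 0 0 0 0.005;0.0015 0 0 0 0 0 0.005")

```text
time: 21.15
tcp_pos: [508.5, 86.0, 73.4]
eef_rot: [0.55, 0.442, 0.553, -0.444]
force: [-8.9, -1.1, 25.9]
finger_gap: 10.0
```

Call:
play_rows(plan="0.001 0 0 0 0 0 0.005;0.001 0 0 0 0 0 0.005")

```text
time: 21.35
tcp_pos: [508.5, 86.0, 73.4]
eef_rot: [0.549, 0.442, 0.553, -0.444]
force: [-9.9, -1.1, 26.2]
finger_gap: 10.0
```

Call:
play_rows(plan="-0.0005 0 0 8 0 0 0.005;-0.0005 0 0 16 0 0 0.005;-0.0005 0 0 24 0 0 0.005;-0.0005 0 0 32 0 0 0.005;-0.0005 0 0 40 0 0 0.005;-0.0005 0 0 40 0 0 0.005")

```text
time: 21.95
tcp_pos: [509.0, 85.9, 73.9]
eef_rot: [-0.364, -0.604, -0.366, 0.607]
force: [4.0, -1.8, -0.4]
finger_gap: 10.0
```

```bash
python3 -c "
from h import *
st()"
```

```text
t 21.95 tcp [509.   85.9  73.9] yaw_y -27.78 q6 0.605 q1 0.121 F [ 4.  -1.8 -0.4] Tq [-0.48 -0.66  0.02] gap 10.0 x axis [-0.005  0.001 -1.   ]
```

Call:
play_rows(plan="0.0003 0.0003 0 8 0 0 0.005;0.0003 0.0003 0 16 0 0 0.005;0.0003 0.0003 0 24 0 0 0.005;0.0003 0.0003 0 32 0 0 0.005;0.0003 0.0003 0 40 0 0 0.005;0.0003 0.0003 0 48 0 0 0.005;0.0003 0.0003 0 48 0 0 0.005")

```text
time: 22.65
tcp_pos: [509.9, 85.2, 73.8]
eef_rot: [-0.088, -0.7, -0.088, 0.703]
force: [2.6, -8.9, 2.0]
finger_gap: 9.7
```

```bash
python3 -c "
from h import *
st()"
```

```text
t 22.65 tcp [509.9  85.2  73.8] yaw_y -75.78 q6 1.443 q1 0.12 F [ 2.6 -8.9  2. ] Tq [-1.86 -0.54  0.09] gap 9.7 x axis [-0.003 -0.001 -1.   ]
```

Call:
play_rows(plan="0.0002 0.0006 0 8 0 0 0.005;0.0002 0.0006 0 16 0 0 0.005;0.0002 0.0006 0 24 0 0 0.005;0.0002 0.0006 0 32 0 0 0.005;0.0002 0.0006 0 36 0 0 0.005;0.0002 0.0006 0 36 0 0 0.005")

```text
time: 23.25
tcp_pos: [510.0, 84.1, 73.7]
eef_rot: [0.132, -0.693, 0.133, 0.696]
force: [-1.3, -6.1, 6.3]
finger_gap: 9.5
```

```bash
python3 -c "
from h import *
st()"
```

```text
t 23.25 tcp [510.   84.1  73.7] yaw_y -111.64 q6 2.068 q1 0.119 F [-1.3 -6.1  6.3] Tq [-1.32  0.32  0.2 ] gap 9.5 x axis [-0.004 -0.001 -1.   ]
```

Call:
play_rows(plan="0.0002 0.0002 0 4 0 0 0.005;0.0002 0.0002 0 4 0 0 0.005")

```text
time: 23.45
tcp_pos: [510.0, 83.9, 73.7]
eef_rot: [0.155, -0.689, 0.157, 0.691]
force: [-0.5, -0.1, 6.8]
finger_gap: 9.4
```

```bash
python3 -c "
from h import *
st()"
```

```text
t 23.45 tcp [510.   83.9  73.7] yaw_y -115.51 q6 2.136 q1 0.118 F [-0.5 -0.1  6.8] Tq [-0.32  0.4   0.12] gap 9.4 x axis [-0.004 -0.001 -1.   ]
```

Call:
play_rows(plan="0 0.0002 0 4 0 0 0.005;0 0.0002 0 4 0 0 0.005")

```text
time: 23.65
tcp_pos: [509.9, 83.8, 73.8]
eef_rot: [0.178, -0.683, 0.18, 0.685]
force: [1.1, 0.2, 3.3]
finger_gap: 9.7
```

```bash
python3 -c "
from h import *
st()"
```

```text
t 23.65 tcp [509.9  83.8  73.8] yaw_y -119.37 q6 2.203 q1 0.118 F [1.1 0.2 3.3] Tq [0.06 0.18 0.14] gap 9.7 x axis [-0.004 -0.001 -1.   ]
```

Call:
play_rows(plan="0 0 0 3 0 0 0.005;0.0001 0 0 3 0 0 0.005")

```text
time: 23.85
tcp_pos: [510.0, 83.7, 73.8]
eef_rot: [0.195, -0.678, 0.197, 0.681]
force: [-1.0, -0.1, 6.8]
finger_gap: 9.4
```

```bash
python3 -c "
from h import *
st()"
```

```text
t 23.85 tcp [510.   83.7  73.8] yaw_y -122.19 q6 2.252 q1 0.118 F [-1.  -0.1  6.8] Tq [-0.27  0.32  0.18] gap 9.4 x axis [-0.004 -0.001 -1.   ]
```

Call:
play_rows(plan="0.0002 0 0 2 0 0 0.005;0.0002 0 0 2 0 0 0.005")

```text
time: 24.05
tcp_pos: [509.9, 83.7, 73.7]
eef_rot: [0.206, -0.675, 0.208, 0.677]
force: [-1.6, -0.9, 7.9]
finger_gap: 9.7
```

```bash
python3 -c "
from h import *
st()
import cv2
cv2.imwrite('pics/s14.png',cv2.resize(env.get_image('side')[175:255,290:370,::-1],None,fx=8,fy=7.5,interpolation=2))
"
```

```text
t 24.05 tcp [509.9  83.7  73.7] yaw_y -123.97 q6 2.283 q1 0.118 F [-1.6 -0.9  7.9] Tq [-0.25  0.5   0.19] gap 9.7 x axis [-0.004 -0.002 -1.   ]
```

View pics/s14.png

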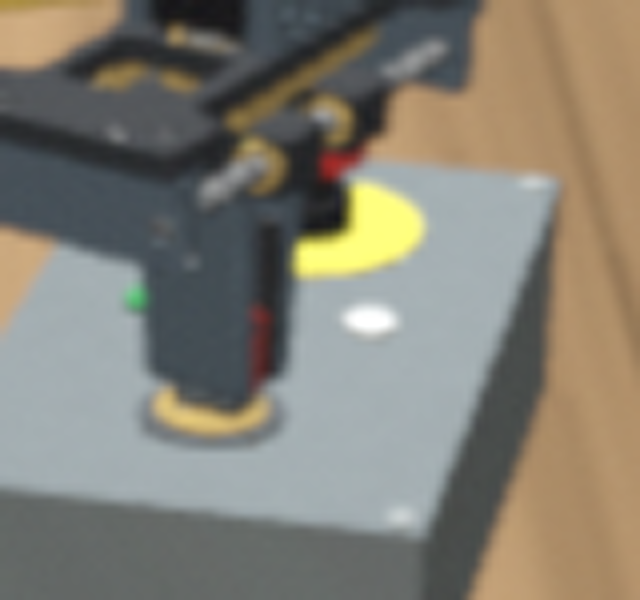

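Call:
play_rows(plan="0.0001 0 0 3 0 0 0.005;0.0001 0 0 4 0 0 0.005;0.0001 0 0 4 0 0 0.005", grip_force=50)

```text
time: 24.4
tcp_pos: [509.9, 83.6, 73.7]
eef_rot: [0.227, -0.668, 0.229, 0.67]
force: [-0.8, -1.0, 5.7]
finger_gap: 9.8
```

```bash
python3 -c "
from h import *
for i in range(1): st()"
```

```text
t 24.4 tcp [509.9  83.6  73.7] yaw_y -127.68 q6 2.348 q1 0.118 F [-0.8 -1.   5.7] Tq [-0.35  0.36  0.28] gap 9.8 x axis [-0.004 -0.002 -1.   ]
```

Call:
play_rows(plan="0.0001 0 0 0.5 0 0 0.005;0.0001 0 0 0.5 0 0 0.005;0.0001 0 0 0.5 0 0 0.005;0.0001 0 0 0.5 0 0 0.005;0.0001 0 0 0.5 0 0 0.005")

```text
time: 24.9
tcp_pos: [509.9, 83.6, 73.8]
eef_rot: [0.229, -0.668, 0.231, 0.67]
force: [-0.5, -1.3, 5.0]
finger_gap: 9.9
```

```bash
python3 -c "
from h import *
st()
import cv2
cv2.imwrite('pics/s15.png',cv2.resize(env.get_image('side')[190:245,290:345,::-1],None,fx=10,fy=10,interpolation=2))
cv2.imwrite('pics/sf.png',env.get_image('side')[:,:,::-1])
"
```

```text
t 24.9 tcp [509.9  83.6  73.8] yaw_y -127.9 q6 2.352 q1 0.118 F [-0.5 -1.3  5. ] Tq [-0.22  0.4   0.26] gap 9.9 x axis [-0.004 -0.002 -1.   ]
```

View pics/s15.png

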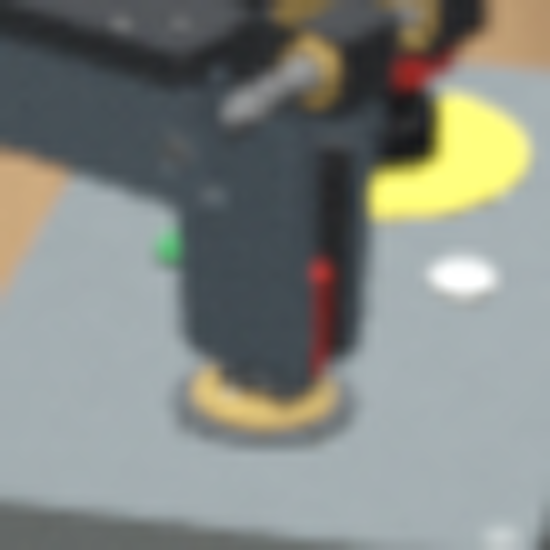

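View pics/sf.png

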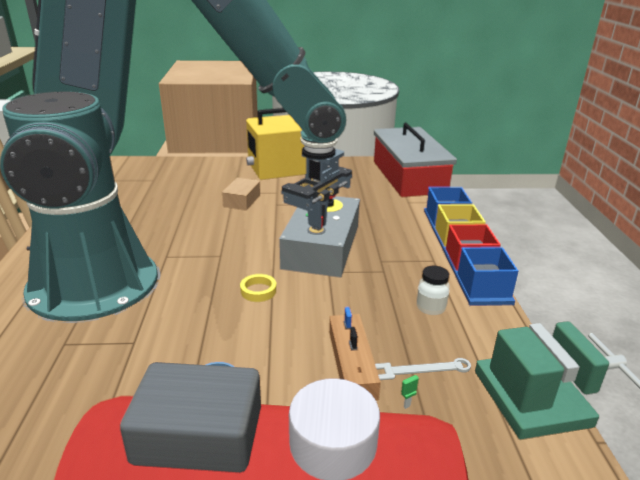

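Call:
play_rows(plan="0.0004 0 0 1 0 0 0.005;0.0005 0 0 1 0 0 0.005;0.0005 0 0 1 0 0 0.005;0.0005 0 0 1 0 0 0.005;0.0005 0 0 1 0 0 0.005")

```text
time: 25.5
tcp_pos: [510.0, 83.6, 73.6]
eef_rot: [0.233, -0.666, 0.235, 0.669]
force: [-3.6, -0.9, 12.0]
finger_gap: 9.7
```

```bash
python3 -c "
from h import *
st()
import cv2
cv2.imwrite('pics/tf.png',env.get_image('top')[:,:,::-1])
st()
"
```

```text
t 25.5 tcp [510.   83.6  73.6] yaw_y -128.61 q6 2.365 q1 0.118 F [-3.6 -0.9 12. ] Tq [-0.21  0.86  0.28] gap 9.7 x axis [-0.004 -0.002 -1.   ]
t 25.55 tcp [510.   83.6  73.6] yaw_y -128.61 q6 2.365 q1 0.118 F [-3.5 -0.4 12.6] Tq [-0.23  0.85  0.25] gap 9.4 x axis [-0.004 -0.002 -1.   ]
```

View pics/tf.png

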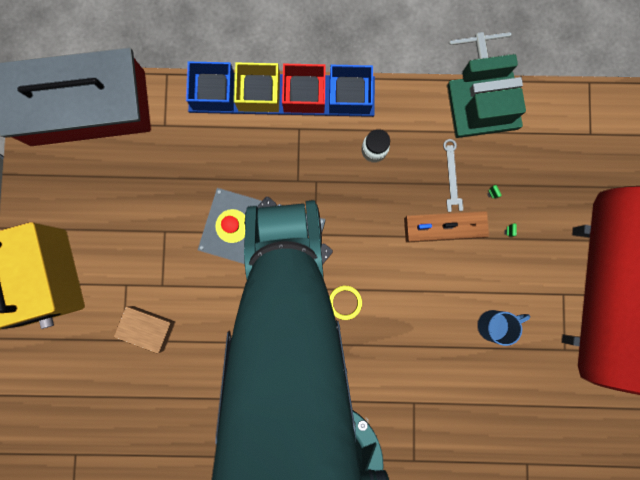

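```bash
python3 -c "
from h import *
print(env.sign_off()); st()"
```

```text
the job is handed in; nothing more can be done
None
the job is handed in; nothing more can be done
```

The job is done and handed in at about 25.6 s. The stop is tested and back up, and the red key is home, turned to the end stop and still gripped.

- **Mushroom stop:** I pressed it with shut fingers to about 29 N. After retreating, the picture showed the head about 8.5 mm lower, so it had latched. I twisted it about 50° clockwise and let go, and the pictures show it up again.
- **Key insertion:** The red key went past the first pin at about 0.35–0.5 rad clockwise and the second at about 0.35–0.5 rad anticlockwise. The collar reached the plug at 73.4 mm reported TCP height (73.7 expected), where the force jumped to 26 N.
- **Key turn:** I turned the gripper about 113° clockwise from the slot line. At the last reading it held 0.25–0.28 N m, against about 0.11 N m from the spring alone, and pushed down about 12 N.
- **Last pictures:** The blue and black keys, spanner, jar, tape, mug and carton are where they were.

**Checks that disagreed or stayed indirect:**
- **Fingertip height:** The fingertips were about 25 mm above the reported TCP, in both pictures and contact. My first grip on the mushroom closed on air because of this, and I corrected for it afterwards.
- **Sideways offset:** The side view put the held key about 2 mm off to one side. Small side forces of up to about 10 N were trimmed out by feel.
- **Turn angle:** The gripper turned about 10° beyond the expected 1.6 rad plus play. I put this down to give in the grip. The end stop is judged from torque, because the arm hid the slot from view.

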